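# Post the faulty power module through the chute flap

### The arm

A 6-joint arm with a two-finger parallel gripper is mounted at the origin on the work surface. World frame = base frame: x ahead of the robot, y to its left, z up, the work surface at z = 0. Lengths are in m, angles in rad, forces in N, time in s.
With the tool pointing down it reaches from about 0.375 to 0.9 m from the base axis. Payload 3.1 kg.
Tool frame: the origin (TCP) lies midway between the tips of the shut fingers; the grasp point (between the pads) lies 19 mm behind it; z points along the fingers, y is the direction in which the jaws open and shut (so a half turn about z gives the same grasp; the last joint's range is limited). The gripper opens to 85 mm and grips with 20 to 120 N. Pads are 22 mm wide; open, the fingers measure 114 mm over their backs; the gripper's body (76 mm by 85 mm) begins 54 mm behind the grasp point. The pads swing forward as they close: fully open they stand 13 mm farther back than shut.
Start: joints at [0.944, 0.527, 1.433, -0, 1.181, -0.178], TCP at [0.271, 0.563, 0.231] pointing down, gripper open.
Joint ranges: [-3.08, 3.08], [-0.75, 2.2], [0.22, 2.44], [-1.43, 4.57], [0, 2.65], [-2.85, 2.85]. Speed limits (rad/s): [2.79, 2.79, 3.14, 3.14, 3.14, 3.14].

### API

Orientations are given as a unit quaternion [x, y, z, w].
In Python, from station import manip gives the robot as it stands. The module is installed in compiled form; this text tells all that it offers.
- The arm moves only by the tool drive_tool, never from a script. Its argument "deltas" is one flat list of numbers, 4 for each row, row after row: the shift along the tool's x, y, z in cm, then the turn about the tool's z in degrees. A call has 1 to 12 rows; each row is the pose to reach, as a shift and turn from the pose measured when the call began, along the tool's axes at that moment; what a row does not reach only later rows make up. A row lasts 1/10 s, in which the tool goes at most 50 mm and 8.59 degrees, less where a joint would pass 70% of its speed; a pose out of reach is approached as far as the arm can. A call with a gripper value outside its range is refused whole. "hand" is the finger opening in cm, from 0 to 8.54, set as the call begins (left out, the last holds). The fingers move at their own pace and stop on an object; "squeeze" is the grip in N (left out, the last holds). Time passes only in rows, so rows that repeat a pose let the fingers close. It gives the time, the measured TCP pose, the force and the opening at its end, in the units of the state.
- manip.sense(): the state, without advancing time (a new reading comes with each control period).
- manip.snapshot(name): name is "side" or "top"; returns a dict with "frame" (384x512x3 uint8, red, green, blue), "depth" (384x512 float32, m along the optical axis (not along the pixel's ray), 0 where there is no reading), "fx", "fy", "cx", "cy" (pixels), "R" (3x3) and "t" (3): a world point X has camera coordinates R X + t. Camera axes: x right, y down, z forward; pixel columns grow to the right and rows downward; lengths in m; the calibration is good to about 2 mm. A picture is of the moment at which its call begins.
- manip.sign_off(): hands the job in, once; it reports no verdict.
The state is a dict: "t": time; "q": joint angles; "qd": joint speeds; "tau": joint torques, N m; "tcp_pos": TCP position; "tool_rot": TCP orientation; "force": force on the tool from outside, world axes, zero at the start; "ft_torque": the same for the moment, N m; "finger_gap": opening from 0.0 (shut) to 1.0 (fully open).
Only numpy, scipy, OpenCV 4.12 (cv2) and the standard library are available. Lean on these libraries where they do the work, as an engineer would, in place of code of your own. Each camera call takes 0.05 s, during which the arm holds its last target.

### The job

Without gripping or lifting it, slide the faulty power module (red label) along the feed deck with the fingertips until it is in front of the return chute, then push it in nose first against the hanging flap so that the flap swings open and the module slides through and down inside. Withdraw the fingers and let the flap fall fully shut behind it. Leave the good module (green label) and everything else where it is.

Things in the scene. Friction and masses are not known exactly. Their poses are not given: they have to be found in the camera images.
- chute: Fixed return chute with blue feed deck. Origin on the bench under the middle of the shut flap; x points into the chute, y left, z up. Deck: flat, no rims, top 90 mm above the bench, x = -210 to 0, y = -160 to +160 mm. Behind the flap a box with grey walls, clear roof 152 mm above the bench (nothing is higher), back wall at x = 190 mm. Place varies, yaw up to 0.2 rad
- flap_hinge (a point): middle of the flap's hinge rod (6 mm thick), 146 mm above the bench, right over the chute's origin. The mouth below it is 100 mm wide and open from the deck (90 mm) up to the rod; red posts 30 mm wide and 6 mm thick stand either side of it, on the robot's side of the flap, up to 152 mm
- deck_edge (a point): middle of the edge where the flat floor ends, 15 mm past the flap, 90 mm above the bench: then a slippery steel ramp falls at 40 degrees to a floor 8 mm above the bench. A part whose middle has passed this edge tips and slides down by its own weight, so fingers need not go under the flap; a finger still pressing on its tail may hold it level until withdrawn
- flap (a joint): swing of the aluminium gravity flap (94 mm wide, 3 mm thick, 70 g, red lower edge, hanging from the rod to 3 mm above the deck): 0 shut, grows as it swings inward (into the chute), up to 1.4 rad; it cannot swing outward. It falls shut by its own weight; on a module lying under it it rests at about 1 rad
- faulty: faulty power module: black finned block 90 mm long (its x), 60 wide (its y), 30 high, about 250 g, red label on top. Origin: centre of its underside. Starts on the deck about 100 mm left or right of the chute's centre line, its middle 90 to 115 mm before the flap, up to 0.25 rad askew to the chute. Either short end may go first as its nose
- good: good power module, the same but with a green label; starts on the other side of the feed deck, to stay there. Origin at the centre of its underside
- meter: yellow multimeter lying on the bench left of the deck, 180 x 88 x 36 mm, origin at its underside
- spray: spray can, 52 mm diameter, 170 mm tall, standing on the bench on the left, origin at its underside
- solder: solder reel, 60 mm diameter, 45 mm tall, standing on the bench on the right, origin at its underside
- driver: screwdriver with red handle lying on the bench on the right
- bin: small open red bin, 110 x 90 x 50 mm, on the bench on the right, origin at its underside
- mug: blue mug, 80 mm diameter, 90 mm tall, on the bench on the right, origin at its underside
Mind the look-alikes: they are no part of the job. Leave any purple or yellow look-alike of the faulty alone.

How it is judged:
By the outcome, as a careful person would: the job done as asked, in the order asked, and still so for the second after the job is handed in, with the robot touching nothing.
It also fails if it takes over 48 s, if anything falls off the work surface, if the arm or the gripper's body presses on something with over 40 N, if the wrist force passes 120 N, or if a joint passes its speed limit or range.

## Working session

There is one attempt and no reset: what is moved stays moved. The work goes in short steps, Python scripts to look and compute and a tool call to move; the robot and the scene stay as the last step left them, time stands still between calls to the robot, and variables do not carry over. Pictures are saved under pics/ and viewed, and the job is handed in when it is done.

Besides the shell and the picture viewer there is one more tool, called as a command line: name --argument value ..., lists and objects as JSON in quotes. drive_tool: Moves the arm, as the interface text tells. Its arguments: {"type":"object","properties":{"deltas":{"type":"array"},"hand":{"type":"number"},"squeeze":{"type":"number"}},"required":["deltas"]}

```bash
mkdir -p pics; ls
python3 - <<'E'
from station import manip
import cv2,pickle
s=manip.sense();print(s['t'],s['tcp_pos'],s['tool_rot'],s['finger_gap'],s['force'])
for n in('top','side'):
    d=manip.snapshot(n);pickle.dump(d,open(n+'.pkl','wb'));cv2.imwrite(f'pics/{n}0.png',cv2.cvtColor(d['frame'],cv2.COLOR_RGB2BGR));print(n,d['fx'],d['R'],d['t'])
E
```

```text
pics
0.0 [0.27074777 0.56251752 0.23033589] [ 2.22522650e-01  9.74926926e-01 -9.97291526e-04 -4.06160557e-04] 1.0008811191034799 [-0.76013653  0.91285733 -0.35321744]
top 470.1189667110684 [[-0.02066093 -0.99973975  0.00967239]
 [-0.99763173  0.01998061 -0.06581572]
 [ 0.06560533 -0.01100929 -0.99778491]] [5.89219597e-04 4.77512900e-01 1.52872104e+00]
side 481.7653377194677 [[ 0.69571755 -0.7182957   0.00532615]
 [-0.45485524 -0.44627238 -0.77068001]
 [ 0.55595305  0.53375298 -0.63720009]] [-0.34498307  0.29965526  1.21492833]
```

View pics/top0.png

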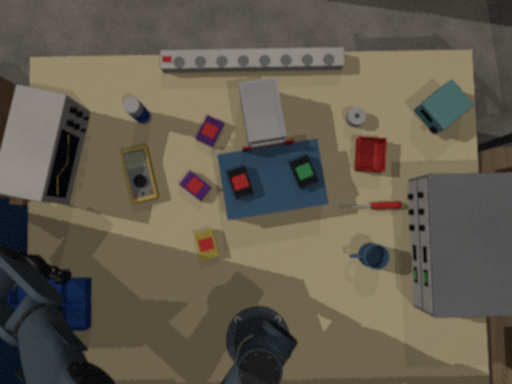

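View pics/side0.png

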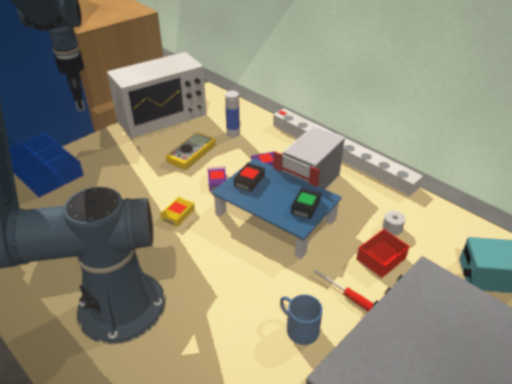

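The top view shows the blue deck at about (218–327, 140–218). The faulty module is at (240,181) on its left, the good one at (304,172), and the red posts and chute box are at the top. Next I'll measure their poses.

```bash
cat > h.py <<'E'
import numpy as np,cv2
def ray(d,uv,z):
    uv=np.atleast_2d(uv).astype(float)
    c=np.stack([(uv[:,0]-d['cx'])/d['fx'],(uv[:,1]-d['cy'])/d['fy'],np.ones(len(uv))],1)
    R,t=np.array(d['R']),np.array(d['t']); o=-R.T@t; w=c@R
    return o+w*((z-o[2])/w[:,2])[:,None]
def proj(d,X):
    c=np.atleast_2d(X)@np.array(d['R']).T+d['t']
    return np.stack([c[:,0]/c[:,2]*d['fx']+d['cx'],c[:,1]/c[:,2]*d['fy']+d['cy']],1)
E
python3 - <<'E'
import pickle,cv2,numpy as np
from h import *
d=pickle.load(open('top.pkl','rb'))
f=d['frame'];hsv=cv2.cvtColor(f,cv2.COLOR_RGB2HSV)
cv2.imwrite('pics/crop.png',cv2.cvtColor(cv2.resize(f[70:230,200:345],None,fx=5,fy=5,interpolation=cv2.INTER_CUBIC),cv2.COLOR_RGB2BGR)[:,:725])
roi=np.zeros(f.shape[:2],np.uint8);roi[130:225,210:335]=1
H,S,V=cv2.split(hsv)
blue=((H>95)&(H<120)&(S>120)&(V>50)&(roi>0)).astype(np.uint8)
red=(((H<8)|(H>172))&(S>150)&(V>90)&(roi>0)).astype(np.uint8)
green=((H>45)&(H<85)&(S>100)&(V>60)&(roi>0)).astype(np.uint8)
black=((V<55)&(roi>0)).astype(np.uint8)
for n,m,z in(('blue',blue,.09),('red',red,.12),('green',green,.12),('black',black,.12)):
    cs,_=cv2.findContours(m,cv2.RETR_EXTERNAL,cv2.CHAIN_APPROX_NONE)
    for c in cs:
        if cv2.contourArea(c)<15: continue
        P=ray(d,c[:,0],z)[:,:2]
        r=cv2.minAreaRect((P*1000).astype(np.float32))
        print(n,cv2.contourArea(c),cv2.boundingRect(c),r, (cv2.boxPoints(r)).round().tolist())
E
```

```text
blue 15.0 (230, 198, 13, 9) ((441.9530944824219, 59.489261627197266), (35.054534912109375, 20.449270248413086), 68.28702545166016) [[426.0, 47.0], [445.0, 39.0], [458.0, 72.0], [439.0, 80.0]]
blue 17.5 (277, 192, 13, 10) ((450.8736267089844, -88.40262603759766), (26.085533142089844, 33.74977111816406), 20.391254425048828) [[433.0, -77.0], [445.0, -109.0], [469.0, -100.0], [457.0, -68.0]]
blue 63.5 (247, 191, 36, 17) ((439.06756591796875, -29.60900115966797), (104.67337799072266, 44.48819351196289), 70.37847137451172) [[401.0, -71.0], [442.0, -86.0], [478.0, 12.0], [436.0, 27.0]]
blue 33.5 (254, 179, 15, 19) ((480.0999450683594, -22.16388702392578), (59.500938415527344, 33.247108459472656), 51.91376876831055) [[449.0, -35.0], [475.0, -56.0], [512.0, -9.0], [485.0, 12.0]]
blue 19.0 (270, 177, 14, 16) ((491.0679931640625, -68.16567993164062), (40.68183898925781, 47.21337127685547), 88.61154174804688) [[467.0, -88.0], [514.0, -89.0], [515.0, -48.0], [468.0, -47.0]]
blue 100.5 (281, 169, 18, 22) ((505.0900573730469, -106.58216857910156), (62.81600570678711, 40.86018371582031), 19.53742980
[... 729 characters left out ...]
767578, 46.23350524902344), 21.677640914916992) [[501.0, -138.0], [518.0, -181.0], [557.0, -166.0], [540.0, -123.0]]
black 556.0 (227, 166, 27, 33) ((497.8233947753906, 44.27490234375), (94.36302185058594, 61.86624526977539), 16.337533950805664) [[444.0, 61.0], [461.0, 1.0], [552.0, 28.0], [534.0, 87.0]]
black 590.5 (289, 155, 30, 34) ((525.6943969726562, -152.12388610839844), (94.9444351196289, 65.63334655761719), 20.732677459716797) [[470.0, -138.0], [493.0, -200.0], [582.0, -166.0], [558.0, -105.0]]
black 93.0 (243, 142, 51, 10) ((603.7046508789062, -43.65869903564453), (14.291361808776855, 156.767578125), 8.442166328430176) [[585.0, 33.0], [608.0, -122.0], [622.0, -120.0], [599.0, 35.0]]
```

View pics/crop.png

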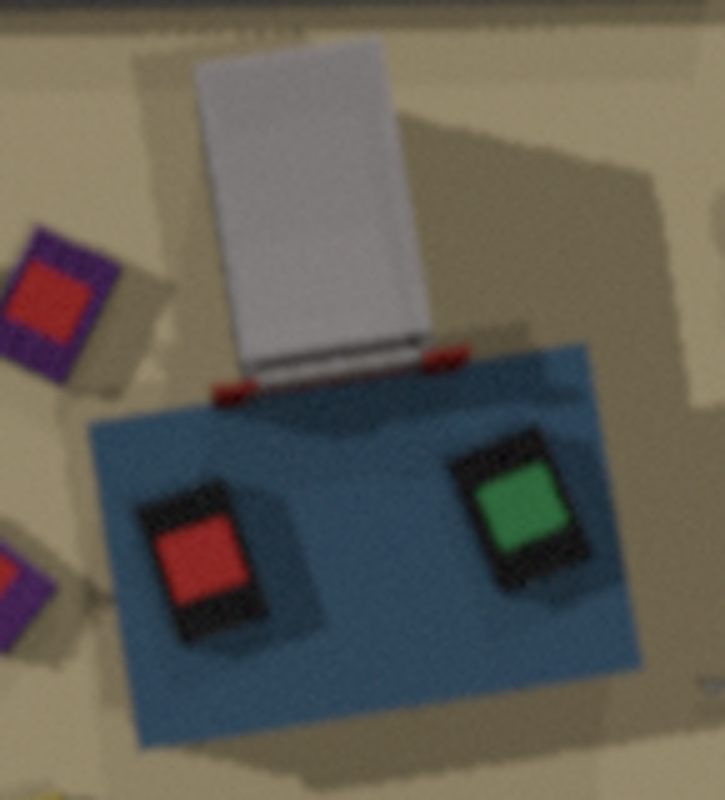

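Run:
```python
import pickle,numpy as np
from h import *
d=pickle.load(open('top.pkl','rb'))
def P(l,z): return ray(d,(np.array(l)+.5)/5-.5+[200,70],z)[:,:2]*1000
c=P([(140,747),(640,668),(588,346),(90,424)],90)
print(c.round()); 
e=[np.linalg.norm(c[i]-c[(i+1)%4]) for i in range(4)];print(np.round(e))
# back edge midpoint= origin
yaw=[np.arctan2(*( (c[3]-c[0])[::-1])),np.arctan2(*((c[2]-c[1])[::-1])),np.arctan2(-(c[0]-c[1])[0],(c[0]-c[1])[1]),np.arctan2(-(c[3]-c[2])[0],(c[3]-c[2])[1])]
print('yaw',np.round(yaw,3))
y=np.mean(yaw);ctr=c.mean(0);x=np.array([np.cos(y),np.sin(y)]);yy=np.array([-x[1],x[0]])
o=ctr+105*x;print('O',o,y)
p=P([(235,393),(446,357)],152);print('posts',p.round(),'mid',p.mean(0))
for n,l in(('f',[(136,508),(222,480),(270,612),(184,642)]),('g',[(448,463),(540,430),(590,555),(508,590)])):
    q=P(l,120);m=q.mean(0);a=(q[0]+q[1]-q[2]-q[3]);ang=np.arctan2(a[1],a[0])
    print(n,q.round().tolist(),m.round(),'yaw rel',ang-y,'chute',[(m-o)@x,(m-o)@yy], ((q-o)@x).round(),((q-o)@yy).round())
print('tcp',)
```

```text
[[  -246.  -4740.]
 [ -2830.  14144.]
 [-15118.  12537.]
 [-12494.  -6431.]]
[19059. 12392. 19148. 12364.]
yaw [-3.004 -3.012 -3.006 -3.004]
O [-7776.04842748  3863.4333199 ] -3.0064270398100423
posts [[-23351.  -1568.]
 [-25435.  12110.]] mid [-24393.05348897   5271.21369471]
f [[-12533.0, -6353.0], [-13873.0, -1976.0], [-7125.0, 320.0], [-5696.0, -4046.0]] [-9807. -3014.] yaw rel 0.1915761985875939 chute [np.float64(2939.0295888324968), np.float64(6540.870862058996)] [6091. 6829. -168. -995.] [9483. 4965. 3599. 8117.]
g [[-14517.0, 9502.0], [-16113.0, 14220.0], [-9691.0, 16578.0], [-7998.0, 12375.0]] [-12080.  13169.] yaw rel 0.24899170151513061 chute [np.float64(3010.4720104480457), np.float64(-9800.520728401221)] [5920. 6865.  184. -927.] [ -6495. -11386. -12857.  -8464.]
tcp
```

Units slip: I called the ray function with z in mm. I'll fix that.

```bash
cat > m.py <<'E'
import pickle,numpy as np
from h import *
d=pickle.load(open('top.pkl','rb'))
def P(l,z): return ray(d,(np.array(l)+.5)/5-.5+[200,70],z/1000)[:,:2]*1000
c=P([(140,747),(640,668),(588,346),(90,424)],90)
e=[np.linalg.norm(c[i]-c[(i+1)%4]) for i in range(4)];print(c.round(),np.round(e))
yaw=[np.arctan2(*( (c[3]-c[0])[::-1])),np.arctan2(*((c[2]-c[1])[::-1])),np.arctan2(-(c[0]-c[1])[0],(c[0]-c[1])[1]),np.arctan2(-(c[3]-c[2])[0],(c[3]-c[2])[1])]
print('yaw',np.round(yaw,3))
y=np.mean(yaw);ctr=c.mean(0);x=np.array([np.cos(y),np.sin(y)]);yy=np.array([-x[1],x[0]])
o=ctr+105*x;print('O',o,y)
p=P([(235,393),(446,357)],152);print('posts',p.round(),'mid',((p-o)@x),(p-o)@yy)
for n,l in(('f',[(136,508),(222,480),(270,612),(184,642)]),('g',[(448,463),(540,430),(590,555),(508,590)])):
    q=P(l,120);m=q.mean(0);a=(q[0]+q[1]-q[2]-q[3]);ang=np.arctan2(a[1],a[0])
    print(n,q.round().tolist(),m.round(),'yaw rel',ang-y,'chute',[(m-o)@x,(m-o)@yy], ((q-o)@x).round(),((q-o)@yy).round())
E
python3 m.py
```

```text
[[ 386.   87.]
 [ 429. -227.]
 [ 633. -200.]
 [ 590.  115.]] [316. 206. 318. 205.]
yaw [0.137 0.13  0.136 0.137]
O [613.6153601  -42.14837557] 0.135165613779751
posts [[ 598.   23.]
 [ 617. -105.]] mid [-7.09522686 -5.01889897] [ 66.30234818 -62.87782461]
f [[533.0, 85.0], [549.0, 32.0], [467.0, 4.0], [450.0, 57.0]] [500.  45.] yaw rel 0.19157619858759373 chute [np.float64(-101.27027558646961), np.float64(101.25100737224622)] [ -63.  -54. -139. -149.] [137.  82.  66. 120.]
g [[557.0, -107.0], [576.0, -165.0], [498.0, -193.0], [478.0, -142.0]] [ 527. -152.] yaw rel 0.24899170151513095 chute [np.float64(-100.4036546404861), np.float64(-96.97564730387778)] [ -65.  -54. -135. -148.] [ -57. -116. -134.  -81.]
```

```bash
cat > go.py <<'E'
import numpy as np
from scipy.spatial.transform import Rotation as Ro
from station import manip
O=np.array([614.5,-42.0]);Y=0.1355
x=np.array([np.cos(Y),np.sin(Y)]);yy=np.array([-x[1],x[0]])
def c2w(cx,cy): return O+cx*x+cy*yy
def where():
    s=manip.sense();p=np.array(s['tcp_pos'])*1000;R=Ro.from_quat(s['tool_rot']).as_matrix()
    w=p[:2]-O
    print('t %.2f chute x %.1f y %.1f z %.1f tooly rel chute %.1f deg gap %.2f F'%(s['t'],w@x,w@yy,p[2],np.degrees(np.arctan2(R[1,1],R[0,1])-Y),s['finger_gap']),np.round(s['force'],1),'q6 %.2f'%s['q'][5])
    return p,R
def to(cx,cy,z,angdeg):
    """target in chute frame mm; tool-y angle relative to chute deg"""
    p,R=where();t=np.array([*c2w(cx,cy),z])
    a=np.degrees(np.arctan2(R[1,1],R[0,1])-Y)
    print('delta cm',np.round(R.T@(t-p)/10,2),'turn',round(((a-angdeg+180)%360)-180,1), 'world',t.round())
E
python3 -c "
from go import *
import numpy as np
a=.1916;cx,cy=-101-np.sin(a)*56,101+np.cos(a)*56
print(cx,cy);to(cx,cy,180,np.degrees(a))"
```

```text
-111.66407212320647 155.97524502674864
t 0.10 chute x -258.9 y 645.5 z 230.4 tooly rel chute 56.5 deg gap 1.00 F [1.1 0.4 0.9] q6 -0.18
delta cm [-39.29 -32.7    5.09] turn 45.5 world [483.  97. 180.]
```

drive_tool --deltas '[-5, -4, 0, 6, -9, -7.5, 0, 12, -13, -10.8, 0, 18, -17, -14.1, 0, 24, -21, -17.5, 0, 30, -25, -20.8, 0, 36, -29, -24.1, 0, 41, -33, -27.5, 0, 45.5, -36, -30, 2, 45.5, -39.3, -32.7, 4, 45.5, -39.3, -32.7, 5.1, 45.5, -39.3, -32.7, 5.1, 45.5]' --hand 4 --squeeze 20

```text
t: 1.3
tcp_pos: [0.4826, 0.0949, 0.1778]
tool_rot: [0.584, 0.812, -0.002, -0.002]
force: [-0.5, -0.3, 0.3]
finger_gap: 0.465
```

Run:
```python
from go import *
import cv2
a=.1916;cx,cy=-101-np.sin(a)*56,101+np.cos(a)*56
to(cx,cy,97,np.degrees(a))
for n in('top','side'):
    d=manip.snapshot(n);f=d['frame'][60:260,150:400]
    cv2.imwrite(f'pics/{n}1.png',cv2.cvtColor(cv2.resize(f,None,fx=3,fy=3),cv2.COLOR_RGB2BGR))
```

```text
t 1.30 chute x -112.2 y 153.5 z 177.8 tooly rel chute 10.8 deg gap 0.47 F [-0.5 -0.3  0.3] q6 -0.35
delta cm [0.24 0.15 8.08] turn -0.2 world [483.  97.  97.]
```

View pics/side1.png

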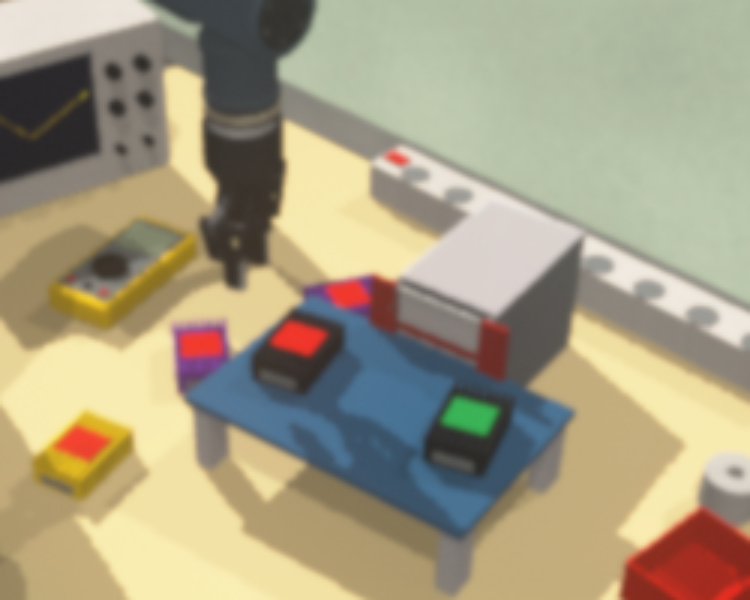

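View pics/top1.png

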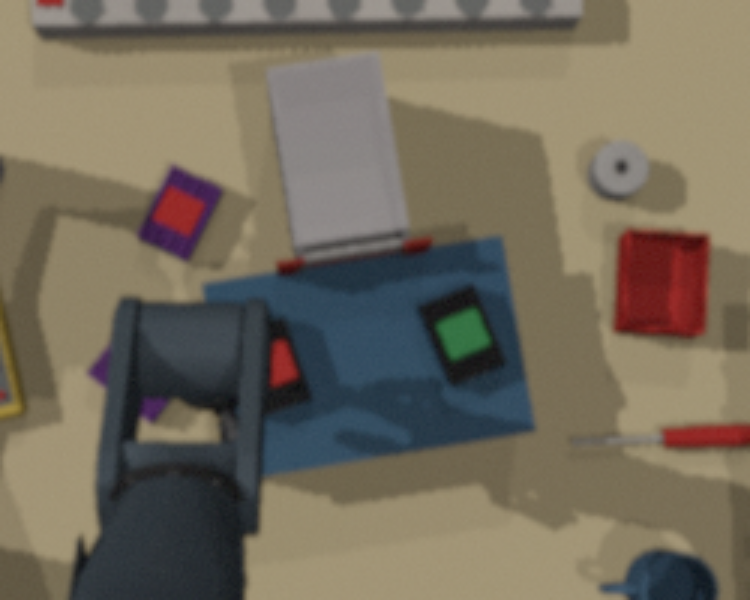

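The gripper hovers left of the faulty module in both views: its fingertips are at about (235,280) in the side crop and the module is at (298,350). Nothing is in the way, so I descend.

drive_tool --deltas '[0.3, 0.1, 2.5, 0, 0.3, 0.1, 5, 0, 0.3, 0.1, 7, 0, 0.3, 0.1, 8, 0, 0.3, 0.1, 8, 0]'

```text
t: 1.9
tcp_pos: [0.4811, 0.1015, 0.0991]
tool_rot: [0.582, 0.813, -0.002, -0.002]
force: [0.4, -0.7, 0.6]
finger_gap: 0.47
```

Run:
```python
from go import *
import cv2
where()
for n in('side',):
    d=manip.snapshot(n);f=d['frame'][100:250,190:350]
    cv2.imwrite(f'pics/{n}2.png',cv2.cvtColor(cv2.resize(f,None,fx=4,fy=4,interpolation=cv2.INTER_CUBIC),cv2.COLOR_RGB2BGR))
```

```text
t 1.90 chute x -112.8 y 160.2 z 99.1 tooly rel chute 11.1 deg gap 0.47 F [ 0.4 -0.7  0.6] q6 -0.35
```

View pics/side2.png

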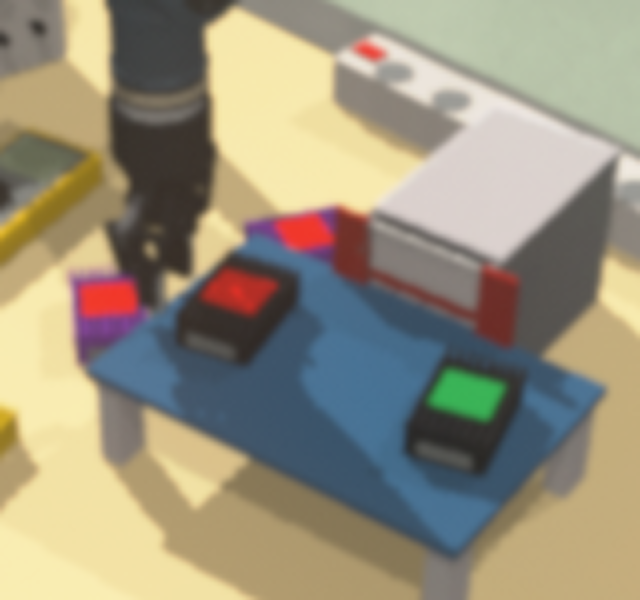

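drive_tool --deltas '[-1, 0, 0, 0, -1.8, 0, 0, 0, -2.5, -0.2, 0, 0, -3.2, -0.3, 0, 1, -3.9, -0.4, 0, 2, -4.6, -0.4, 0, 3, -5.3, -0.5, 0, 4, -6, -0.5, 0, 5, -6, -0.5, 0, 5]'

```text
t: 2.85
tcp_pos: [0.4968, 0.0416, 0.0997]
tool_rot: [0.617, 0.787, -0.002, -0.001]
force: [0.1, -0.2, -0.7]
finger_gap: 0.465
```

```bash
cat > look.py <<'E'
from go import *
from h import *
import cv2,sys
where()
for n in('side','top'):
    d=manip.snapshot(n);f=d['frame']
    u0,v0=(190,100) if n=='side' else (200,70)
    cv2.imwrite(f'pics/{n}{sys.argv[1]}.png',cv2.cvtColor(cv2.resize(f[v0:v0+150,u0:u0+160],None,fx=4,fy=4,interpolation=cv2.INTER_CUBIC),cv2.COLOR_RGB2BGR))
    H,S,V=cv2.split(cv2.cvtColor(f,cv2.COLOR_RGB2HSV))
    for nm,m in (('red',((H<8)|(H>172))&(S>150)&(V>90)),('green',(H>45)&(H<85)&(S>100)&(V>60))):
        cs,_=cv2.findContours(m.astype(np.uint8),cv2.RETR_EXTERNAL,cv2.CHAIN_APPROX_NONE)
        for c in cs:
            P=ray(d,c[:,0],.12)[:,:2]*1000-O;P=np.stack([P@x,P@yy],1)
            if cv2.contourArea(c)<20: continue
            r=cv2.minAreaRect(P.astype(np.float32))
            if -220<r[0][0]<60 and abs(r[0][1])<165: print(n,nm,cv2.contourArea(c),np.round(r[0],1),np.round(r[1],1),round(r[2],1))
E
python3 look.py 3
```

```text
t 2.85 chute x -105.3 y 98.8 z 99.7 tooly rel chute 6.0 deg gap 0.47 F [ 0.1 -0.2 -0.7] q6 -0.38
side red 140.5 [-103.8   56.1] [46.7 47.5] 4.9
side red 89.0 [ -1.  -64.6] [76.4 21.7] 28.1
side red 132.5 [-15.1  83.5] [77.2 59.4] 34.3
side green 169.5 [-100.8  -99.5] [48.6 48.2] 13.6
top green 197.5 [-99.1 -97.8] [44.5 47.8] 13.8
```

View pics/side3.png

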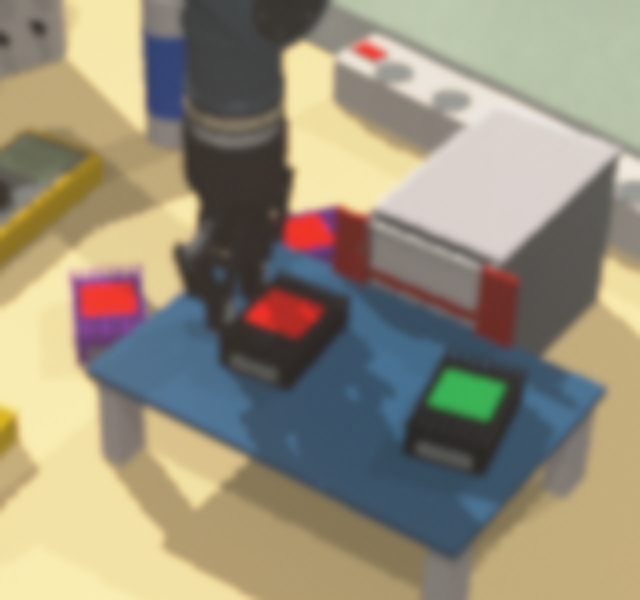

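View pics/top3.png

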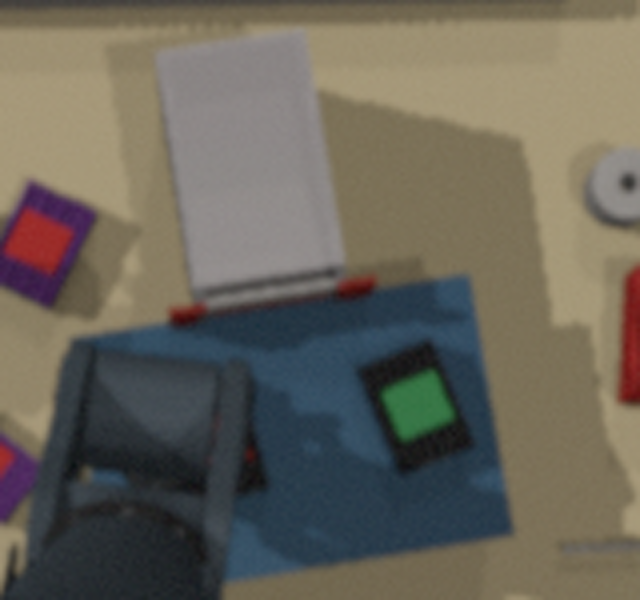

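Both views show the push working: the module label is at y≈56 and yaw ≈5°, and the good module hasn't moved. I continue to the centre line.

drive_tool --deltas '[-0.8, -0.1, 0, 1, -1.6, -0.1, 0, 2, -2.4, -0.2, 0, 3, -3.2, -0.2, 0, 4, -4, -0.3, 0, 5, -4.8, -0.4, 0, 6, -5.5, -0.4, 0, 6, -5.5, -0.4, 0, 6]'

```text
t: 3.75
tcp_pos: [0.5064, -0.0134, 0.0997]
tool_rot: [0.658, 0.753, -0.002, -0.0]
force: [0.4, -0.6, 0.3]
finger_gap: 0.468
```

```bash
python3 look.py 4
```

```text
t 3.75 chute x -103.3 y 42.9 z 99.7 tooly rel chute -0.0 deg gap 0.47 F [ 0.4 -0.6  0.3] q6 -0.38
side red 150.0 [-105.6   -1.5] [46.8 48.2] 3.4
side red 95.0 [ -1.3 -64.5] [76.9 21.8] 27.7
side green 171.0 [-100.8  -99.2] [48.3 49.2] 12.7
top green 195.5 [-99.  -97.8] [44.1 48. ] 13.0
```

View pics/side4.png

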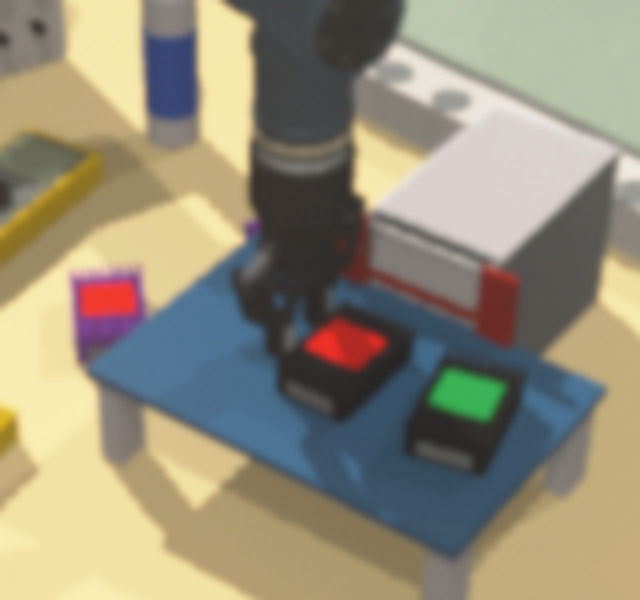

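The module is now in front of the mouth at y≈-1.5 (label at (345,343) in the side crop). I back off, lift and swing round behind it.

drive_tool --deltas '[1.5, 0, 0, 0, 2.5, 0, -1, 0, 2.5, 0, -4, 0, 2.5, 0, -7, 0, 2.5, -1, -9, -8, 2, -3, -9, -16, 1, -5, -9, -24, -1, -6.5, -9, -32, -2.5, -8, -9, -40, -4, -8.7, -9, -48, -4.3, -8.7, -9, -56, -4.3, -8.7, -9, -64]'

```text
t: 5.05
tcp_pos: [0.4258, -0.0663, 0.1909]
tool_rot: [0.155, 0.988, -0.001, -0.001]
force: [-0.8, -0.0, 0.5]
finger_gap: 0.471
```

```bash
python3 look.py 5; python3 -c "
from go import *
to(-183,-1,180,90)"
```

```text
t 5.05 chute x -190.3 y 1.4 z 190.9 tooly rel chute 64.3 deg gap 0.47 F [-0.8 -0.   0.5] q6 -1.67
side red 159.5 [-105.2   -1. ] [50.6 47.4] 88.6
side red 93.0 [ -1.1 -64.4] [76.4 21.8] 27.7
side red 73.5 [-8.1 73.1] [77.3 34.4] 34.3
side green 170.5 [-100.8  -99.5] [48.6 48.2] 13.6
top red 76.5 [-95.1   2.9] [46.1 27.8] 81.1
top green 197.5 [-99.1 -97.8] [44.5 47.8] 13.8
t 5.15 chute x -190.2 y 1.8 z 190.7 tooly rel chute 64.1 deg gap 0.47 F [ 1.3 -0.2 -0.2] q6 -1.66
delta cm [-0.77  0.06  1.07] turn -25.9 world [433. -68. 180.]
```

View pics/top5.png

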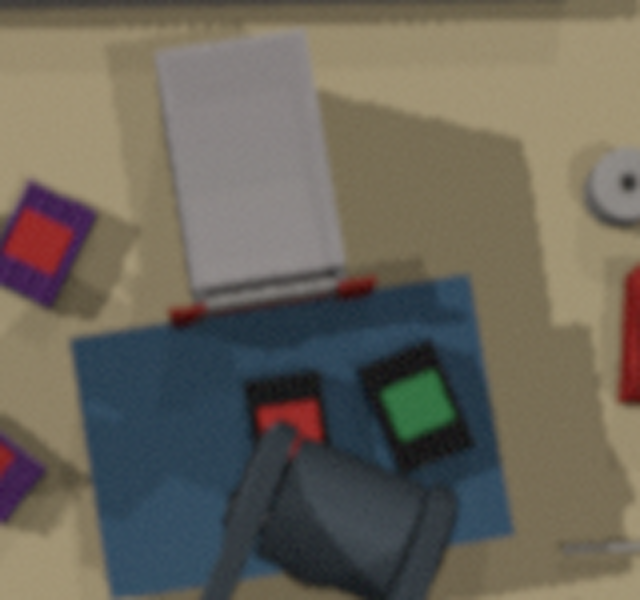

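Run:
```python
from go import *
from h import *
import pickle
d=pickle.load(open('top.pkl','rb'))
uv=(np.array([(247,383),(320,373)])+.5)/4-.5+[200,70]
P=ray(d,uv,.12)[:,:2]*1000-O
print(np.stack([P@x,P@yy],1))
to(-180,0,180,90)
```

```text
[[-62.51446589  29.25574585]
 [-63.54251894 -27.42958873]]
t 5.15 chute x -190.2 y 1.8 z 190.7 tooly rel chute 64.1 deg gap 0.47 F [ 1.3 -0.2 -0.2] q6 -1.66
delta cm [-1.    0.28  1.07] turn -25.9 world [436. -66. 180.]
```

drive_tool --deltas '[-0.5, 0.3, 0, -8, -1, 0.3, 0, -16, -1, 0.3, 0, -24, -1, 0.3, 0, -26, -1, 0.3, 2, -26, -1, 0.3, 4, -26, -1, 0.3, 6, -26, -1, 0.3, 8, -26, -1, 0.3, 9.2, -26, -1, 0.3, 9.2, -26]' --hand 2.5

```text
t: 6.15
tcp_pos: [0.435, -0.0651, 0.0977]
tool_rot: [-0.068, 0.998, -0.0, -0.003]
force: [-0.7, 0.3, 0.1]
finger_gap: 0.294
```

```bash
python3 look.py 6
```

```text
t 6.15 chute x -181.0 y 1.4 z 97.7 tooly rel chute 90.0 deg gap 0.29 F [-0.7  0.3  0.1] q6 -2.10
side red 33.5 [-88.3  -6. ] [40.5 18.5] 73.8
side red 94.0 [ -1.3 -64.5] [76.9 21.8] 27.7
side red 44.5 [-1.7 64. ] [77.3 12.5] 34.7
side green 171.5 [-100.8  -99.5] [48.6 48.2] 13.6
top red 78.0 [-95.6  -0.1] [46.1 27.8] 81.1
top green 198.5 [-99.2 -97.8] [44.8 47.8] 13.8
```

View pics/side6.png

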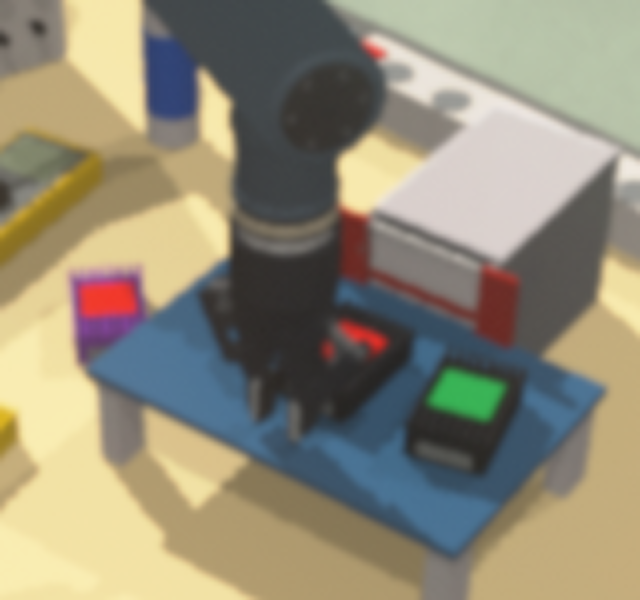

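The fingers stand clear behind the module's tail (tips around (260–300, 420)). I push forward until the nose is just before the flap, then look.

drive_tool --deltas '[-1, 0, 0, 0, -2, 0, 0, 0, -2.7, 0, 0, 0, -3.4, 0, 0, 0, -4.1, 0, 0, 0, -4.8, 0, 0, 0, -5.5, 0, 0, 0, -6.2, 0, 0, 0, -6.2, 0, 0, 0]'

```text
t: 7.15
tcp_pos: [0.4998, -0.0576, 0.0989]
tool_rot: [-0.068, 0.998, -0.002, 0.001]
force: [0.4, 0.7, 0.3]
finger_gap: 0.293
```

```bash
python3 look.py 7
```

```text
t 7.15 chute x -115.7 y -0.0 z 98.9 tooly rel chute 90.0 deg gap 0.29 F [0.4 0.7 0.3] q6 -2.04
side red 95.0 [ -1.3 -64.5] [76.9 21.8] 27.7
side green 173.5 [-101.   -99.1] [48.7 49.1] 13.6
top green 102.5 [ -98.8 -110.2] [30.8 49.5] 80.7
```

View pics/side7.png

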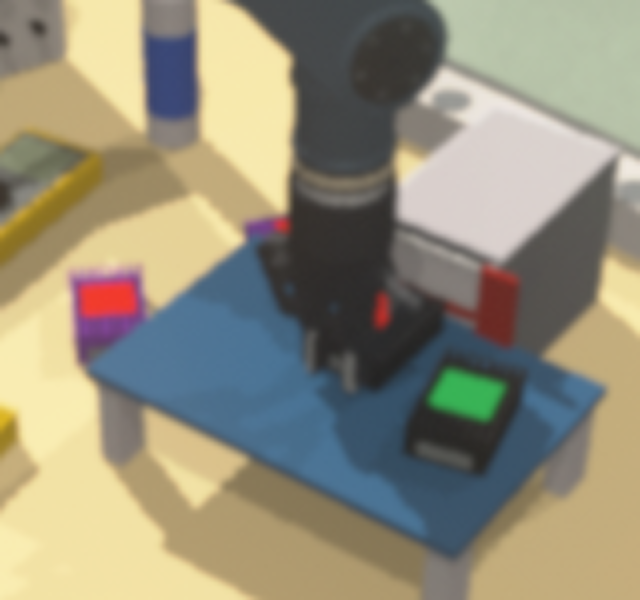

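View pics/top7.png

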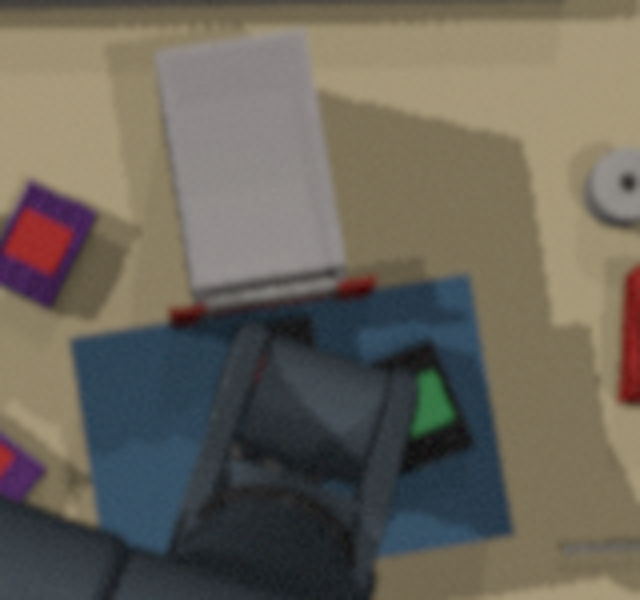

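The module is aligned and its nose is just short of the mouth (right nose corner at about (311,318) in the top crop). Now I push it through the flap.

drive_tool --deltas '[-0.8, 0, 0, 0, -1.6, 0, 0, 0, -2.4, 0, 0, 0, -3.2, 0, 0, 0, -4, 0, 0, 0, -4.8, 0, 0, 0, -5.5, 0, 0, 0, -6, 0, 0, 0, -6, 0, 0, 0]'

```text
t: 8.15
tcp_pos: [0.5599, -0.0496, 0.099]
tool_rot: [-0.068, 0.998, -0.002, 0.001]
force: [-0.3, -0.5, -0.8]
finger_gap: 0.293
```

```bash
python3 look.py 8
```

```text
t 8.15 chute x -55.1 y -0.1 z 99.0 tooly rel chute 90.0 deg gap 0.29 F [-0.3 -0.5 -0.8] q6 -1.99
side red 101.0 [ -1.1 -64.7] [76.5 24. ] 30.9
side red 49.5 [-16.4 106.5] [38.3 26.8] 48.8
side green 158.0 [-101.   -99.8] [46.2 47.7] 13.6
top green 164.0 [-99.7 -97.2] [40.6 45.5] 15.1
```

View pics/side8.png

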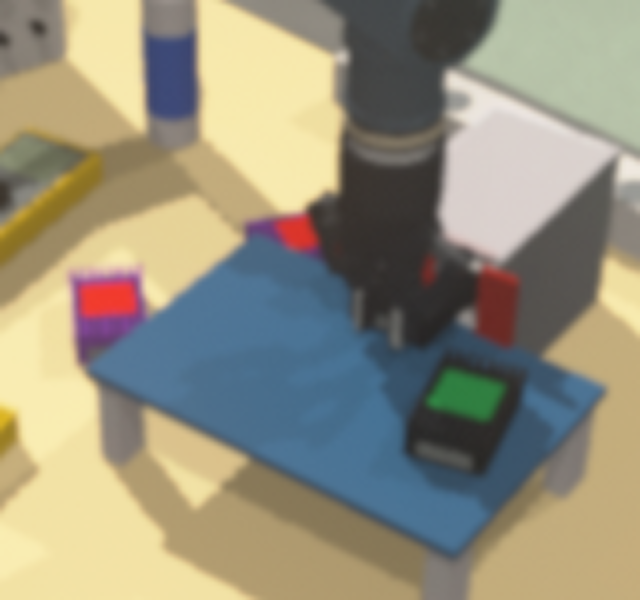

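View pics/top8.png

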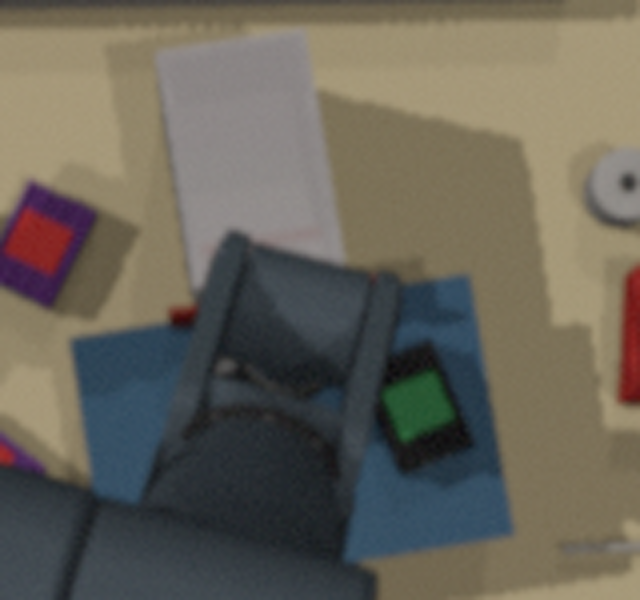

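The flap has swung open: its red edge shows through the roof at (310,238) in the top crop. I push the last bit so the module's middle passes the deck edge.

drive_tool --deltas '[-0.7, 0, 0, 0, -1.4, 0, 0, 0, -2, 0, 0, 0, -2.5, 0, 0, 0, -2.5, 0, 0, 0]'

```text
t: 8.75
tcp_pos: [0.5855, -0.0463, 0.0993]
tool_rot: [-0.068, 0.998, -0.002, 0.002]
force: [0.0, 0.2, 0.5]
finger_gap: 0.295
```

```bash
python3 look.py 9
```

```text
t 8.75 chute x -29.3 y -0.3 z 99.3 tooly rel chute 90.0 deg gap 0.29 F [0.  0.2 0.5] q6 -1.97
side red 104.5 [ -1.3 -64.8] [76.8 24. ] 30.9
side red 71.5 [-11.4 101.7] [39.4 38.8] 52.7
side green 164.0 [-101.3  -99.2] [47.2 49.1] 13.6
top green 172.0 [-100.2  -96.9] [41.4 45.6] 17.2
```

drive_tool --deltas '[0.8, 0, 0, 0, 2, 0, 0, 0, 4, 0, 0, 0, 6, 0, 0, 0, 8, 0, 0, 0, 10, 0, 0, 0, 10, 0, -3, 0, 10, 0, -6, 0, 10, 0, -8, 0]'

```text
t: 9.75
tcp_pos: [0.4849, -0.0597, 0.1805]
tool_rot: [-0.068, 0.998, -0.002, 0.002]
force: [0.6, -1.1, 0.2]
finger_gap: 0.295
```

```bash
python3 look.py 10
```

```text
t 9.75 chute x -130.8 y 0.0 z 180.5 tooly rel chute 90.0 deg gap 0.29 F [ 0.6 -1.1  0.2] q6 -2.05
side red 88.0 [ -1.2 -64.7] [76.9 21.7] 28.1
side green 174.5 [-100.6  -99.6] [48.7 49.5] 9.9
top green 31.5 [ -95.2 -114.1] [42.9 14.9] 12.4
```

View pics/side10.png

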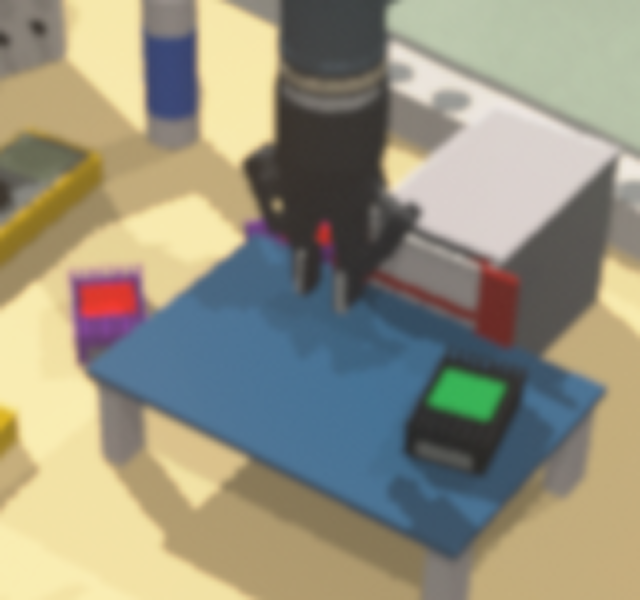

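View pics/top10.png

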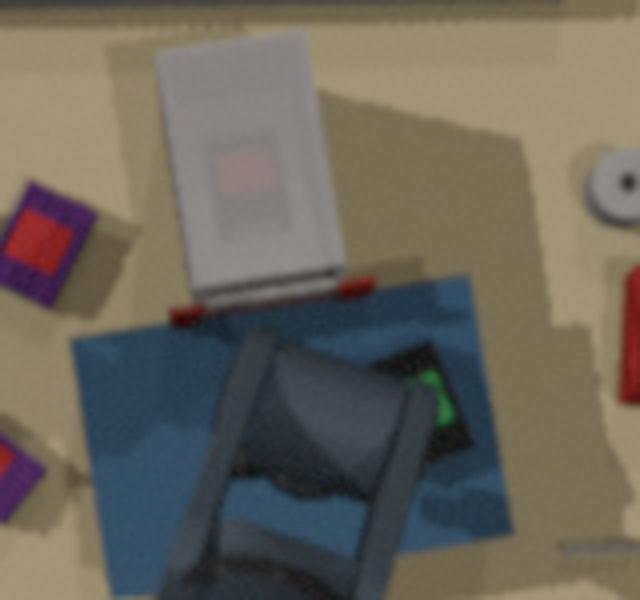

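The module shows through the clear roof at (245,185), down inside the chute, and the flap hangs shut. I move the arm clear and take a final look.

drive_tool --deltas '[2, 3, -2, 0, 3, 7, -4, 0, 3, 11, -5, 0, 3, 15, -5, 0, 3, 19, -5, 0, 3, 22, -5, 0, 3, 22, -5, 0, 3, 22, -5, 0, 3, 22, -5, 0, 3, 22, -5, 0]'

```text
t: 10.85
tcp_pos: [0.4267, 0.1531, 0.2294]
tool_rot: [-0.067, 0.998, -0.003, 0.004]
force: [1.5, 0.4, -0.1]
finger_gap: 0.293
```

```bash
python3 look.py 11
python3 - <<'E'
from station import manip
import cv2,numpy as np
f=manip.snapshot('side')['frame'];a=cv2.resize(f[125:205,260:360],None,fx=7,fy=7,interpolation=cv2.INTER_CUBIC)
cv2.imwrite('pics/flap11.png',cv2.cvtColor(a,cv2.COLOR_RGB2BGR))
E
```

```text
t 10.85 chute x -159.8 y 218.7 z 229.4 tooly rel chute 89.9 deg gap 0.29 F [ 1.5  0.4 -0.1] q6 -1.60
side red 83.0 [ -1.3 -64.6] [76.  21.4] 28.1
side red 114.5 [-14.6  88.9] [72.1 65.4] 31.5
side green 171.5 [-100.8  -99.5] [48.6 48.2] 13.6
top green 193.0 [-99.5 -97.8] [44.  47.7] 13.0
```

View pics/flap11.png

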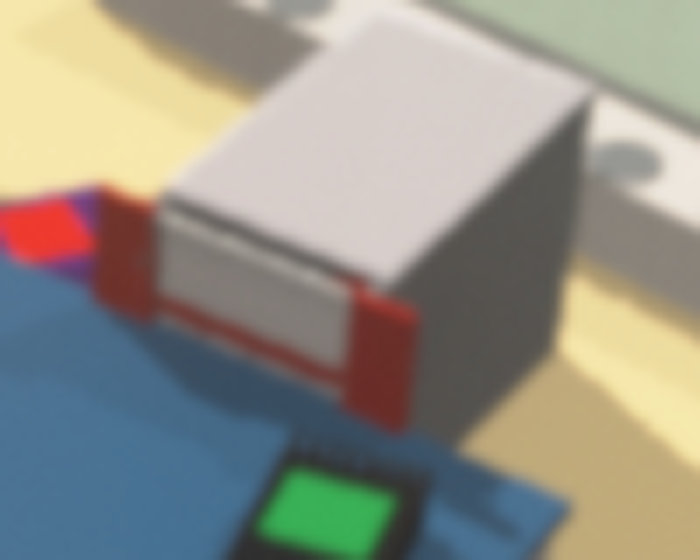

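View pics/top11.png

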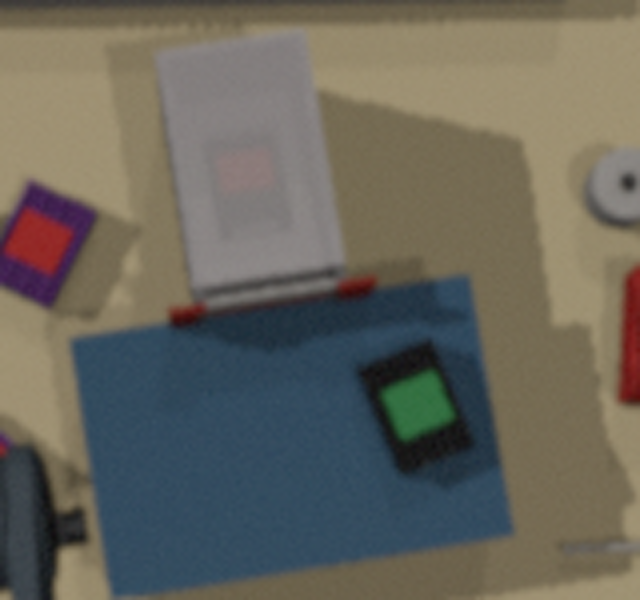

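The flap hangs shut with its red edge along the mouth, the same as at the start. The faulty module rests inside, visible through the roof at (245,185), and the good module hasn't moved. I'm handing the job in.

```bash
python3 -c "
from station import manip
print(manip.sign_off())"
```

```text
the job is handed in; nothing more can be done
None
```

The faulty module is inside the return chute, the flap is shut behind it, and the job is handed in. No verdict came back. I slid the module sideways along the deck with two fingertips and squared it to the mouth. Then I pushed it from behind through the flap and withdrew, about 11 s in all and never gripping or lifting it.

- **Module and flap:** In the last top view the module lies inside, seen through the roof, and in the side view the flap hangs as it did at the start.
- **Good module:** It stayed within about 1 mm of where it was.
- **Forces:** The wrist force read only about 1 to 2 N whenever I looked, always between moves.
- **Not measured:** I judged the flap's angle and the module's resting place by eye. I also didn't re-measure the other bench items, but the tool didn't go near them at low height.

No check failed or disagreed.

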